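# Try the brake lever of the blank trolley

### The arm

A 6-joint arm with a two-finger parallel gripper is mounted at the origin on the work surface. World frame = base frame: x ahead of the robot, y to its left, z up, the work surface at z = 0. Lengths are in mm, angles in rad, forces in N, time in s.
With the tool pointing down it reaches from about 275 to 750 mm from the base axis. Payload 10.2 kg.
Tool frame: the origin (TCP) lies midway between the tips of the shut fingers; the grasp point (between the pads) lies 19 mm behind it; x points along the fingers, y is the direction in which the jaws open and shut, and the axes are right-handed (so a half turn about x gives the same grasp; the last joint's range is limited). The gripper opens to 85 mm and grips with 20 to 120 N. Pads are 22 mm wide; open, the fingers measure 114 mm over their backs; the gripper's body (76 mm by 85 mm) begins 54 mm behind the grasp point. The pads swing forward as they close: fully open they stand 13 mm farther back than shut.
Start: joints at [-1.497, 0.313, 1.498, -0, 1.331, -0.223], TCP at [153.529, -502.056, 231.294] pointing down, gripper open.
Joint ranges: [-2.94, 2.94], [-0.97, 2.17], [0.19, 2.56], [-1.23, 4.37], [0.02, 3.11], [-2.88, 2.88]. Speed limits (rad/s): [2.39, 2.39, 3.01, 3.14, 3.14, 3.14].

### API

Orientations are given as a unit quaternion [w, x, y, z].
In Python, from rig import sense, capture, get_calibration, finish_job gives the robot as it stands.
- The arm moves only by the tool jog_arm, never from a script. Its argument "increments" is a list of rows, each an object of numbers: "rx", "ry", "rz": the turn, a rotation vector about the tool's x, y, z in rad; "x", "y", "z": the shift along the tool's x, y, z in mm; "hand": the finger opening in mm, from 0 to 85.4. A call has 1 to 5 rows; each row shifts and turns the commanded pose from where the row before left it, along the tool's axes as they then stand; what a row does not reach is not made up. A row lasts 1/8 s, in which the tool goes at most 62.5 mm and 10.7 degrees, less where a joint would pass 70% of its speed; a pose out of reach is approached as far as the arm can. A call with a gripper value outside its range is refused whole. The fingers move at their own pace and stop on an object; "force" is the grip in N (left out, the last holds). Time passes only in rows, so rows that do not move let the fingers close. It gives the time, the measured TCP pose, the force and the opening at its end, in the units of the state.
- sense(): the state, without advancing time (a new reading comes with each control period).
- capture(name): name is "scene" or "side" or "wrist"; returns the picture (400x640x3 uint8, red, green, blue); there is no depth.
- get_calibration(name): a dict with "camera_matrix" (3x3 intrinsics, pixels), "R" (3x3) and "t" (3): a world point X has camera coordinates R X + t; the wrist camera has in their place "T_tool_cam" (4x4, takes a point from camera to tool coordinates, whose origin is the TCP and whose axes are the tool frame's). Camera axes: x right, y down, z forward; pixel columns grow to the right and rows downward; lengths in mm; the calibration is good to about 2 mm. A picture is of the moment at which its call begins: read the wrist's pose just before it. get_calibration takes no time and is no camera call.
- finish_job(): hands the job in, once; it reports no verdict.
The state is a dict: "time_s": time; "joints": joint angles; "dq": joint speeds; "tau": joint torques, N m; "eef_pos": TCP position; "ee_rot": TCP orientation; "force": force on the tool from outside, world axes, zero at the start; "wrist_torque": the same for the moment, N m; "grip_width": opening from 0.0 (shut) to 1.0 (fully open).
Only numpy, scipy, OpenCV 4.12 (cv2) and the standard library are available. Lean on these libraries where they do the work, as an engineer would, in place of code of your own. Each camera call takes 0.05 s, during which the arm holds its last target.

### The job

Try the lift trolley's hydraulic brake before it is rolled away: with the outside of closed fingers press the long ball-ended brake lever in towards the push bar until it stops firmly, short of the bar, and let it spring right out. Press it in to its stop a second time, keep it firmly pressed for two seconds to see that it does not sink to the bar, then let it spring right out and finish with the hand clear. Grip nothing, do not force the lever or push on the bar, and leave the short lowering lever and the loose things alone.

Things in the scene. Friction and masses are not known exactly. Their poses are not given: they have to be found in the camera images.
- trolley: green lift trolley at the bench's far edge; it does not roll. Origin: middle of the push bar's axis, 200 above the bench top. x level, square to the bar, towards the deck; y along the bar; z up. The bar: steel tube, diameter 30 (rubber grips 36), 500 long, an upright at each end. The deck begins at x = 60 and lies 230 below the bar's axis
- brake_lever (a joint): brake lever's angle about its upright pin, rad: 0 at rest, sprung out; grows as pressed in to the bar (counter-clockwise from above). The spring resists by 3 to 5.7 N at brake_press and returns it. At 0.24 the brake bites: a firm stop, its ball 16 mm clear of the grip on the bar, whatever the push. Press with 10 to 25 N; over 60 N forces it
- brake_unit: the brake lever with its clamp and cylinder (75 long, reservoir top 43 above the bar's axis) on the bar; axes as the trolley's. Origin on the bar's axis in the clamp; lever pin at x 48, y 30. The lever's blade, aluminium, 9 thick, 18 high, level with the bar's axis, runs from the pin along +y on the deck side of the bar to a ball 157 off. Press its outer face (away from the bar) in -x
- brake_press (a point): where to press: middle of the blade's section near the ball, 36 in x and 125 in y from the pin; the outer face is 4.5 further in +x. Its axes at rest are the trolley's and turn with the lever. At rest 84 from the bar's axis; it travels 30 to the stop. Nothing stands above it; 100 is free below it
- brake_tip (a point): centre of the ball at the brake lever's free end; diameter 21
- lowering_lever (a joint): angle of the deck's lowering lever, rad: 0 at rest, grows when pressed to the bar. A short lever, 70 long, with a flat paddle, in front of the -y half of the bar; leave it alone
- lowering_paddle (a point): centre of the lowering lever's paddle, 34 long, 26 high, 7 thick
- bowl_blank: a bowl blank on the deck: light wooden disc, diameter 180, 64 thick, lying flat; origin at the centre of its underside; leave it alone
- rough_bowl: a rough-turned wooden bowl on the deck, diameter 170, 62 high; origin at the centre of its underside; leave it alone
- faceplate: a steel lathe faceplate lying on the bowl blank: flange diameter 102, hub up, 38 high; origin under its centre; leave it alone
- mallet: a turned carver's mallet standing head-down on the deck, head diameter 84, 160 high in all (its top is 70 below the push bar's axis); origin under its centre; leave it alone
- wax_tin: a round tin of wax on the bench, diameter 76, 50 high; origin under its centre; leave it alone
- gouge: a turning gouge lying on the bench, 370 long, 27 high; origin on the bench under its ferrule, x along the tool towards its cutting end; leave it alone
- turned_box: a turned wooden box with a knobbed lid on the bench, diameter 82, 94 high; origin under its centre; leave it alone
- tea_mug: a white mug on the bench, diameter 80, 90 high; origin under its centre; leave it alone

How it is judged (in metres and radians):
On the way, in this order (a step that is already met when the one before it is completed fails the run):
1. the brake lever is pressed in to its stop by the fingers (joint over 0.235 rad, more than 6 N) (value of joint brake_lever above 0.235 rad and contact force between the fingers and brake_unit above 6 N), for 0.2 s.
2. the lever has sprung out again (joint under 0.03 rad) (value of joint brake_lever below 0.03 rad), for 0.1 s.
3. the lever is pressed in to its stop a second time and kept there with more than 6 N for two seconds (all of step 1), for 1.9 s.
At the end, for the whole second after the job is handed in: the brake lever is out at rest (under 0.03 rad) and still, and the lowering lever is at rest (under 0.03 rad) (value of joint each of brake_lever, lowering_lever below 0.03 rad and velocity of joint brake_lever below 0.05 rad/s); the robot touches nothing.
It fails at once if the brake lever is forced: the fingers push on it with more than 60 N (contact force between the fingers and brake_unit above 60 N).
It fails at once if the brake lever's blade is taken between the fingers (contact force between the fingers and brake_unit above 1 N and x of the grasp point in the frame of brake_press between -0.007 and 0.007 m and z of the grasp point in the frame of brake_press between -0.012 and 0.012 m and y of the grasp point in the frame of brake_press between -0.12 and 0.045 m).
It fails at once if the push bar or another part of the trolley is gripped or pushed with more than 5 N (contact force between any of the fingers, the arm and trolley above 5 N).
It fails at once if the lowering lever is pressed in (over 0.08 rad) (value of joint lowering_lever above 0.08 rad).
It fails at once if a loose thing is shifted or lifted (more than 15 mm) (distance of any of bowl_blank, rough_bowl, faceplate, mallet, wax_tin, gouge, turned_box, tea_mug from where it was at the start of the episode above 0.015 m).
It also fails if it takes over 67 s, if anything falls off the work surface, if the arm or the gripper's body presses on something with over 40 N, if the wrist force passes 120 N, or if a joint passes its speed limit or range.

## Working session

There is one attempt and no reset: what is moved stays moved. The work goes in short steps, Python scripts to look and compute and a tool call to move; the robot and the scene stay as the last step left them, time stands still between calls to the robot, and variables do not carry over. Pictures are saved under pics/ and viewed, and the job is handed in when it is done.

Besides the shell and the picture viewer there is one more tool, called after "Emit:" in YAML: its name, and indented under it one key for each argument. jog_arm: Moves the arm, as the interface text tells. Its arguments: {"type":"object","properties":{"increments":{"type":"array","items":{"type":"object","properties":{"rx":{"type":"number"},"ry":{"type":"number"},"rz":{"type":"number"},"x":{"type":"number"},"y":{"type":"number"},"z":{"type":"number"},"hand":{"type":"number"}}}},"force":{"type":"number"}},"required":["increments"]}

```bash
mkdir -p pics
python3 - <<'E'
from rig import *
import cv2
s=sense();print({k:s[k] for k in('time_s','eef_pos','ee_rot','force','grip_width')})
for n in('scene','side','wrist'):
    cv2.imwrite(f'pics/{n}0.png',capture(n)[:,:,::-1]);print(n,get_calibration(n))
E
```

```text
{'time_s': 0.0, 'eef_pos': array([ 153.49108021, -501.79624973,  230.74748416]), 'ee_rot': array([ 0.10408117,  0.69936887,  0.10498056, -0.69930636]), 'force': array([ 0.25194757,  1.34944575, -0.08332782]), 'grip_width': 1.0020775989060293}
scene {'camera_matrix': array([[412.62208665,   0.        , 314.60812679],
       [  0.        , 412.62208665, 197.21487163],
       [  0.        ,   0.        ,   1.        ]]), 'R': array([[ 0.24711572,  0.96897795,  0.00394508],
       [ 0.78357192, -0.1974337 , -0.58909674],
       [-0.57004286,  0.14866632, -0.80805288]]), 't': array([-132.40560566, -335.86310066, 1494.71961248])}
side {'camera_matrix': array([[499.74017581,   0.        , 324.44047128],
       [  0.        , 499.74017581, 192.18248359],
       [  0.        ,   0.        ,   1.        ]]), 'R': array([[ 0.87857745, -0.47725885, -0.01804601],
       [-0.32228956, -0.56456531, -0.75986541],
       [ 0.35246434,  0.67341666, -0.6498299 ]]), 't': array([-446.07921338,  244.43290454, 1555.35961861])}
wrist {'camera_matrix': array([[322.86695704,   0.        , 322.45277349],
       [  0.        , 322.86695704, 202.23451449],
       [  0.        ,   0.        ,   1.        ]]), 'T_tool_cam': array([[-1.61284709e-04, -3.26874109e-01,  9.45067876e-01,
        -1.42166601e+02],
       [ 9.99999932e-01, -3.65568370e-04,  4.42189004e-05,
         4.03559566e-01],
       [ 3.31032910e-04,  9.45067819e-01,  3.26874146e-01,
        -8.48758086e+01],
       [ 0.00000000e+00,  0.00000000e+00,  0.00000000e+00,
         1.00000000e+00]])}
```

View pics/scene0.png

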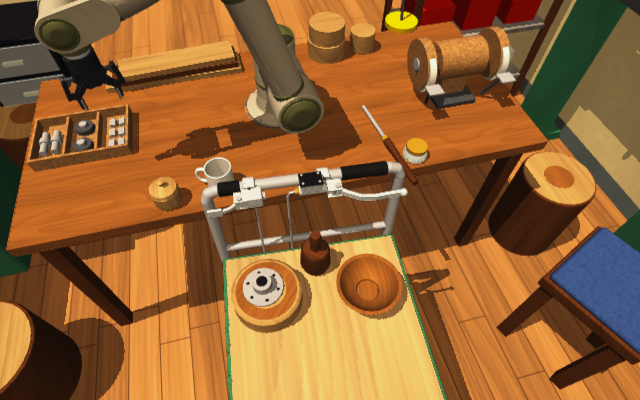

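View pics/side0.png

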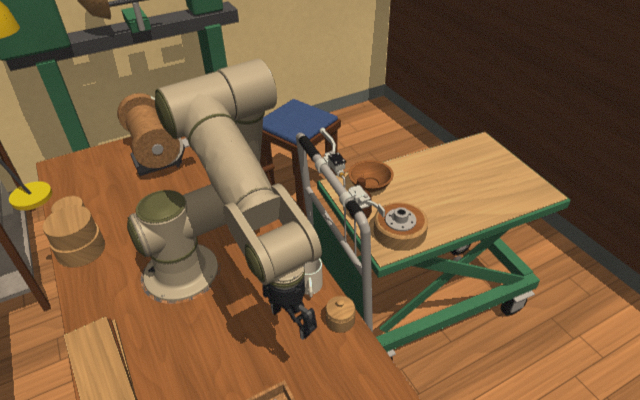

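View pics/wrist0.png

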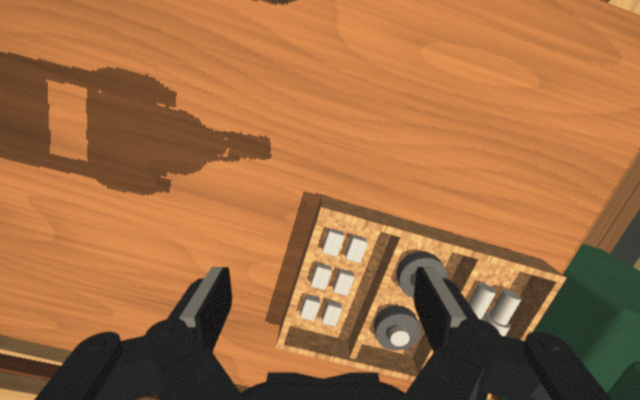

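Run:
```python
import cv2
a=cv2.imread('pics/scene0.png')[145:225,195:420];cv2.imwrite('pics/sc.png',cv2.resize(a,None,fx=3.5,fy=3.5,interpolation=cv2.INTER_CUBIC))
a=cv2.imread('pics/side0.png')[115:235,285:435];cv2.imwrite('pics/sd.png',cv2.resize(a,None,fx=5,fy=5,interpolation=cv2.INTER_CUBIC))
```

```text
(no output)
```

View pics/sc.png

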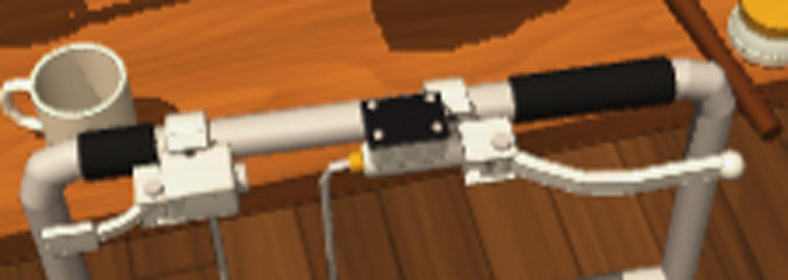

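View pics/sd.png

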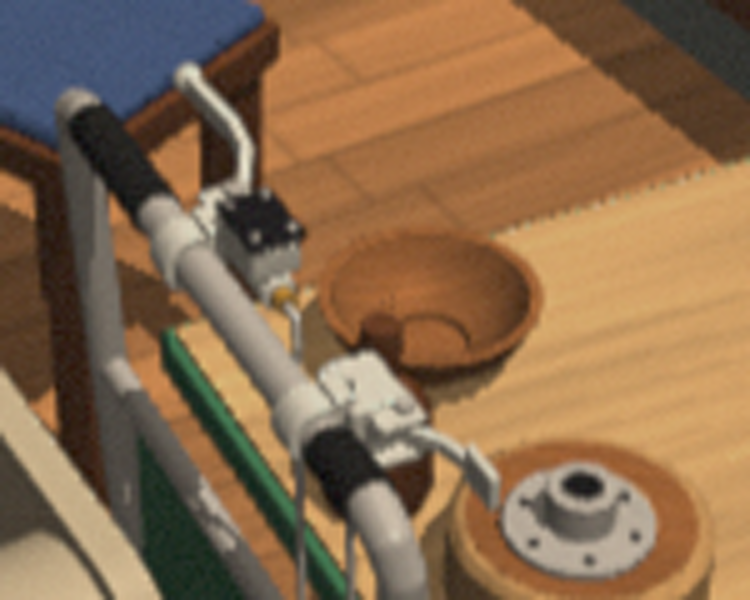

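```bash
cat > h.py <<'E'
from rig import *
import numpy as np, cv2
def ray(n,uv):
    c=get_calibration(n);R=c['R'];d=R.T@np.linalg.inv(c['camera_matrix'])@[uv[0],uv[1],1]
    return -R.T@c['t'],d
def onz(n,uv,z):
    o,d=ray(n,uv);return o+d*(z-o[2])/d[2]
def tri(a,b):
    (o1,d1),(o2,d2)=ray('scene',a),ray('side',b)
    s=np.linalg.lstsq(np.c_[d1,-d2],o2-o1,rcond=None)[0]
    p,q=o1+d1*s[0],o2+d2*s[1];return (p+q)/2,np.linalg.norm(p-q)
def proj(n,X):
    c=get_calibration(n);p=c['camera_matrix']@(c['R']@X+c['t']);return p[:2]/p[2]
E
python3 - <<'E'
from h import *
S=lambda x,y:(x/3.5+195,y/3.5+145); D=lambda x,y:(x/5+285,y/5+115)
print('ball',tri(S(733,164),D(188,76)), onz('scene',S(733,164),200))
for p in [(512,98),(673,80),(79,152),(155,146),(290,130)]: print(p,onz('scene',S(*p),200))
print('pin',onz('scene',S(502,140),215),onz('scene',S(502,140),200))
for p in [(100,125),(165,200),(230,285)]: print(p,onz('side',D(*p),200))
E
```

```text
ball (array([615.15987638, 205.84556352, 199.69066023]), np.float64(2.502877313605448)) [614.32305429 206.88468013 200.        ]
(512, 98) [518.98734236  73.41277143 200.        ]
(673, 80) [531.42167325 192.77303548 200.        ]
(79, 152) [ 491.73451892 -236.55446078  200.        ]
(155, 146) [ 499.49371714 -183.9070203   200.        ]
(290, 130) [508.66265104 -88.5668648  200.        ]
pin [565.24286627  51.57851938 215.        ] [554.25507547  55.57244448 200.        ]
(100, 125) [532.99599147 180.34621719 200.        ]
(165, 200) [531.00178322  80.28461661 200.        ]
(230, 285) [524.1212345  -21.27484584 200.        ]
```

```bash
cat >> h.py <<'E'
from scipy.spatial.transform import Rotation as Ro
def pose():
    s=sense();q=s['ee_rot'];return s,np.array(s['eef_pos']),Ro.from_quat([q[1],q[2],q[3],q[0]]).as_matrix()
B=np.array([615.4,177.3,200.]);X=np.array([.9958,-.092,0]);Y=np.array([.092,.9958,0])
def rep(goal=None,zs=1):
    s,p,R=pose();print('t',s['time_s'],'p',p.round(1),'F',np.round(s['force'],1),'w',round(s['grip_width'],3),'q',np.round(s['joints'],3))
    d=p-B;print('trolley rel press',d@X,d@Y,d[2]);print('toolX',R[:,0].round(3),'Z',R[:,2].round(3))
    if goal is not None:
        g=B+goal[0]*X+goal[1]*Y+[0,0,goal[2]];print('shift tool',(R.T@(g-p)).round(1))
    T=np.c_[[0,0,-1.],np.cross(zs*X,[0,0,-1.]),zs*X]
    print('rotvec',Ro.from_matrix(R.T@T).as_rotvec().round(3))
E
python3 -c "
from h import *
rep((60,-6,120))
rep((60,-6,120),-1)"
```

```text
t 0.15 p [ 153.5 -501.9  230.9] F [-1.3 -0.7 -0.5] w 1.002 q [-1.497  0.313  1.498 -0.     1.331 -0.223]
trolley rel press -397.45276311755896 -718.808564535703 30.882988365658292
toolX [-0.     0.001 -1.   ] Z [-0.956 -0.293 -0.   ]
shift tool [ -88.5 -486.1 -693.6]
rotvec [-2.753e+00 -1.000e-03  0.000e+00]
t 0.15 p [ 153.5 -501.9  230.9] F [-1.3 -0.7 -0.5] w 1.002 q [-1.497  0.313  1.498 -0.     1.331 -0.223]
trolley rel press -397.45276311755896 -718.808564535703 30.882988365658292
toolX [-0.     0.001 -1.   ] Z [-0.956 -0.293 -0.   ]
shift tool [ -88.5 -486.1 -693.6]
rotvec [0.389 0.    0.001]
```

Emit:
jog_arm:
  increments:
    - {"x": -30,"hand": 0,"rx": 0.13}
    - {"x": -30,"rx": 0.13}
    - {"x": -30,"rx": 0.13}
    - {}
    - {}

```text
schema error: expected keys rx, ry, rz, x, y, z, hand
```

```bash
python3 -c "
from h import *
rep((60,-6,120),-1)"
```

```text
t 0.15 p [ 153.5 -501.9  230.9] F [-1.3 -0.7 -0.5] w 1.002 q [-1.497  0.313  1.498 -0.     1.331 -0.223]
trolley rel press -397.45276311755896 -718.808564535703 30.882988365658292
toolX [-0.     0.001 -1.   ] Z [-0.956 -0.293 -0.   ]
shift tool [ -88.5 -486.1 -693.6]
rotvec [0.389 0.    0.001]
```

All keys are needed in each row.

Emit:
jog_arm:
  increments:
    - {"x": -30,"y": 0,"z": 0,"rx": 0.13,"ry": 0,"rz": 0,"hand": 0}
    - {"x": -30,"y": 0,"z": 0,"rx": 0.13,"ry": 0,"rz": 0,"hand": 0}
    - {"x": -30,"y": 0,"z": 0,"rx": 0.13,"ry": 0,"rz": 0,"hand": 0}
    - {"x": 0,"y": 0,"z": 0,"rx": 0,"ry": 0,"rz": 0,"hand": 0}
    - {"x": 0,"y": 0,"z": 0,"rx": 0,"ry": 0,"rz": 0,"hand": 0}

```text
time_s: 0.78
eef_pos: [153.5, -501.8, 320.2]
ee_rot: [0.033, -0.706, 0.032, 0.706]
force: [0.1, -0.1, -0.5]
grip_width: 0.0
```

```bash
python3 -c "
from h import *
rep((60,-6,120),-1)"
```

```text
t 0.775 p [ 153.5 -501.8  320.2] F [ 0.1 -0.1 -0.5] w 0.0 q [-1.497  0.267  1.33   0.     1.547  0.165]
trolley rel press -397.4679151540568 -718.714366871951 120.15331737504135
toolX [-0.     0.002 -1.   ] Z [-0.996  0.092  0.   ]
shift tool [   1.3 -712.5 -457.7]
rotvec [0.    0.    0.002]
```

Emit:
jog_arm:
  increments:
    - {"x": 0,"y": -47,"z": -30,"rx": 0,"ry": 0,"rz": 0,"hand": 0}
    - {"x": 0,"y": -47,"z": -30,"rx": 0,"ry": 0,"rz": 0,"hand": 0}
    - {"x": 0,"y": -47,"z": -30,"rx": 0,"ry": 0,"rz": 0,"hand": 0}
    - {"x": 0,"y": -47,"z": -30,"rx": 0,"ry": 0,"rz": 0,"hand": 0}
    - {"x": 0,"y": -47,"z": -30,"rx": 0,"ry": 0,"rz": 0,"hand": 0}

```text
time_s: 1.4
eef_pos: [325.3, -280.2, 320.2]
ee_rot: [0.033, -0.706, 0.032, 0.707]
force: [0.4, -0.4, -0.0]
grip_width: 0.001
```

Emit:
jog_arm:
  increments:
    - {"x": 0,"y": -47,"z": -30,"rx": 0,"ry": 0,"rz": 0,"hand": 0}
    - {"x": 0,"y": -47,"z": -30,"rx": 0,"ry": 0,"rz": 0,"hand": 0}
    - {"x": 0,"y": -47,"z": -30,"rx": 0,"ry": 0,"rz": 0,"hand": 0}
    - {"x": 0,"y": -47,"z": -30,"rx": 0,"ry": 0,"rz": 0,"hand": 0}
    - {"x": 0,"y": -47,"z": -30,"rx": 0,"ry": 0,"rz": 0,"hand": 0}

```text
time_s: 2.02
eef_pos: [496.6, -60.2, 320.0]
ee_rot: [0.033, -0.706, 0.032, 0.707]
force: [0.1, -0.2, -0.2]
grip_width: 0.0
```

Emit:
jog_arm:
  increments:
    - {"x": 0,"y": -47,"z": -30,"rx": 0,"ry": 0,"rz": 0,"hand": 0}
    - {"x": 0,"y": -47,"z": -30,"rx": 0,"ry": 0,"rz": 0,"hand": 0}
    - {"x": 0,"y": -47,"z": -30,"rx": 0,"ry": 0,"rz": 0,"hand": 0}
    - {"x": 0,"y": -47,"z": -30,"rx": 0,"ry": 0,"rz": 0,"hand": 0}
    - {"x": 0,"y": -20,"z": -8,"rx": 0,"ry": 0,"rz": 0,"hand": 0}

```text
time_s: 2.65
eef_pos: [643.5, 135.5, 318.4]
ee_rot: [0.032, -0.705, 0.032, 0.708]
force: [0.0, -0.3, 0.2]
grip_width: 0.001
```

```bash
python3 -c "
from h import *
rep((60,-6,120),-1)
s,p,R=pose();a=capture('wrist');cv2.imwrite('pics/w1.png',a[:,:,::-1]);np.savez('w1.npz',p=p,R=R)
cv2.imwrite('pics/s1.png',capture('side')[:,:,::-1])
"
```

```text
t 2.65 p [643.5 135.5 318.4] F [ 0.  -0.3  0.2] w 0.001 q [0.03  0.603 0.842 0.    1.7   1.69 ]
trolley rel press 31.82215450406272 -39.02012092394577 118.41539044977685
toolX [-0.004  0.    -1.   ] Z [-0.996  0.09   0.004]
shift tool [ -1.7 -33.  -28.2]
rotvec [ 0.002  0.004 -0.   ]
```

View pics/w1.png

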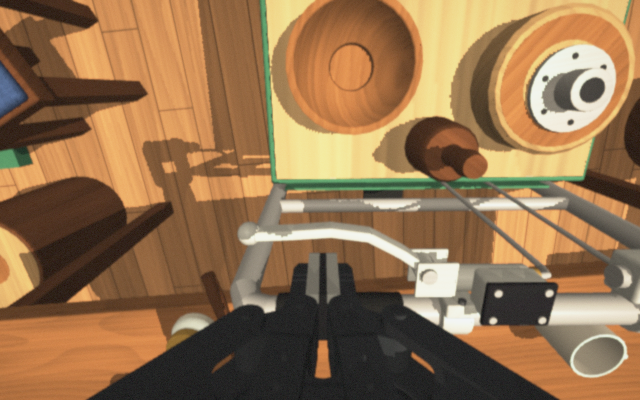

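View pics/s1.png

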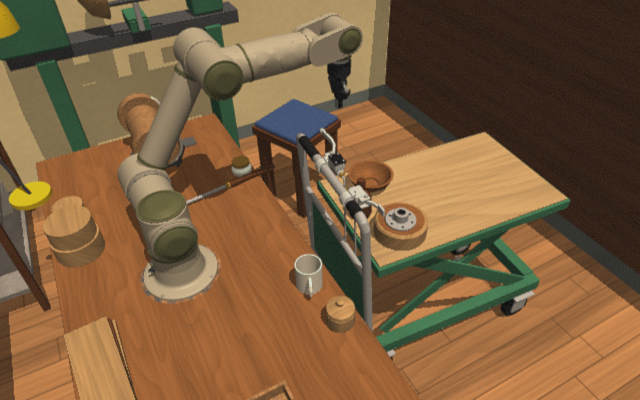

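Run:
```python
from h import *
cv2.imwrite('pics/w1c.png',cv2.resize(cv2.imread('pics/w1.png')[200:330,225:465],None,fx=3.2,fy=3.2,interpolation=cv2.INTER_CUBIC))
```

```text
(no output)
```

View pics/w1c.png

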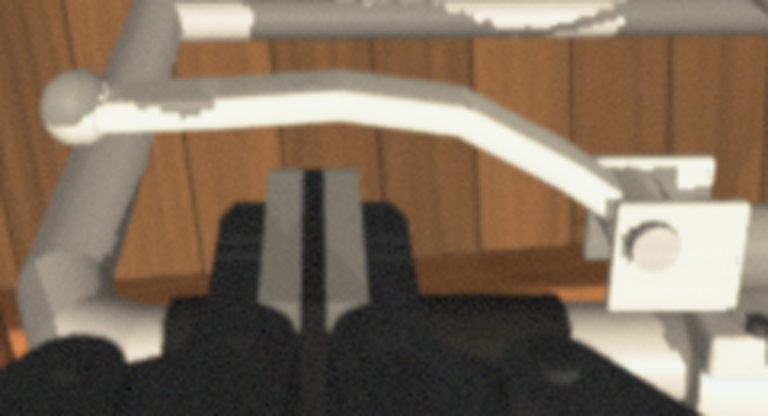

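Run:
```python
from h import *
d=np.load('w1.npz');p,R=d['p'],d['R'];c=get_calibration('wrist');T=c['T_tool_cam'];K=c['camera_matrix']
def w(x,y,z):
    u=np.linalg.inv(K)@[x/3.2+225,y/3.2+200,1];o=p+R@T[:3,3];v=R@T[:3,:3]@u
    P=o+v*(z-o[2])/v[2];return P.round(1),((P-B)@X).round(1),((P-B)@Y).round(1)
print('ball',w(72,106,200));print('pin',w(655,247,213))
for q in [(110,103),(170,103),(250,100),(340,92),(462,108)]:print('outer top',w(*q,209))
for q in [(170,129),(250,127),(340,122),(462,135)]:print('inner top',w(*q,209))
```

```text
ball (array([615.1, 204.4, 200. ]), np.float64(-2.8), np.float64(26.9))
pin (array([564.1,  47.4, 213. ]), np.float64(-39.2), np.float64(-134.1))
outer top (array([619. , 191.5, 209. ]), np.float64(2.2), np.float64(14.5))
outer top (array([617.5, 175.6, 209. ]), np.float64(2.3), np.float64(-1.5))
outer top (array([616.5, 154.3, 209. ]), np.float64(3.2), np.float64(-22.8))
outer top (array([616.6, 130.2, 209. ]), np.float64(5.6), np.float64(-46.8))
outer top (array([609.1,  98.2, 209. ]), np.float64(1.0), np.float64(-79.4))
inner top (array([609.9, 176.6, 209. ]), np.float64(-5.4), np.float64(-1.2))
inner top (array([608.6, 155.1, 209. ]), np.float64(-4.7), np.float64(-22.7))
inner top (array([607.9, 130.9, 209. ]), np.float64(-3.2), np.float64(-46.9))
inner top (array([601.1,  98.5, 209. ]), np.float64(-7.0), np.float64(-79.8))
```

Emit:
jog_arm:
  increments:
    - {"x": 0,"y": -20,"z": -10,"rx": 0,"ry": 0,"rz": 0,"hand": 0}
    - {"x": 0,"y": -10,"z": -6,"rx": 0,"ry": 0,"rz": 0,"hand": 0}
    - {"x": 0,"y": 0,"z": 0,"rx": 0,"ry": 0,"rz": 0,"hand": 0}
    - {"x": 0,"y": 0,"z": 0,"rx": 0,"ry": 0,"rz": 0,"hand": 0}

```text
time_s: 3.25
eef_pos: [661.2, 160.6, 321.1]
ee_rot: [0.033, -0.706, 0.033, 0.707]
force: [0.1, -0.4, 0.6]
grip_width: -0.001
```

```bash
python3 -c "
from h import *
rep((45,-8,-24),-1)"
```

```text
t 3.25 p [661.2 160.6 321.1] F [ 0.1 -0.4  0.6] w -0.001 q [ 0.067  0.669  0.726 -0.     1.747  1.731]
trolley rel press 47.146674256758246 -12.447616316921222 121.12661956891839
toolX [-0.001 -0.    -1.   ] Z [-0.996  0.094  0.001]
shift tool [145.1  -4.5   2.1]
rotvec [-0.002  0.001 -0.   ]
```

Emit:
jog_arm:
  increments:
    - {"x": 35,"y": -4,"z": 0,"rx": 0,"ry": 0,"rz": 0,"hand": 0}
    - {"x": 35,"y": 0,"z": 0,"rx": 0,"ry": 0,"rz": 0,"hand": 0}
    - {"x": 35,"y": 0,"z": 0,"rx": 0,"ry": 0,"rz": 0,"hand": 0}
    - {"x": 35,"y": 0,"z": 0,"rx": 0,"ry": 0,"rz": 0,"hand": 0}
    - {"x": 5,"y": 0,"z": 0,"rx": 0,"ry": 0,"rz": 0,"hand": 0}

```text
time_s: 3.88
eef_pos: [660.7, 164.7, 174.3]
ee_rot: [0.033, -0.705, 0.033, 0.708]
force: [0.3, -0.3, 1.2]
grip_width: 0.002
```

Emit:
jog_arm:
  increments:
    - {"x": 0,"y": 0,"z": 10,"rx": 0,"ry": 0,"rz": 0,"hand": 0}
    - {"x": 0,"y": 0,"z": 0,"rx": 0,"ry": 0,"rz": 0,"hand": 0}
    - {"x": 0,"y": 0,"z": 0,"rx": 0,"ry": 0,"rz": 0,"hand": 0}

```text
time_s: 4.25
eef_pos: [652.4, 166.2, 177.5]
ee_rot: [-0.033, 0.707, -0.033, -0.706]
force: [0.6, 0.1, -0.5]
grip_width: 0.001
```

```bash
python3 -c "
from h import *
rep((15,-8,-24),-1)
s,p,R=pose();a=capture('wrist');cv2.imwrite('pics/w2.png',a[:,:,::-1])
cv2.imwrite('pics/s2.png',cv2.resize(capture('side')[60:220,240:440,::-1],None,fx=4,fy=3.7))
"
```

```text
t 4.25 p [652.4 166.2 177.5] F [ 0.6  0.1 -0.5] w 0.001 q [ 0.076  0.686  1.06  -0.     1.393  1.74 ]
trolley rel press 37.89057588008757 -7.61373041657079 -22.519607293199925
toolX [ 0.002  0.    -1.   ] Z [-0.996  0.093 -0.002]
shift tool [ 1.4  0.4 22.9]
rotvec [-0.001 -0.002  0.   ]
```

View pics/w2.png

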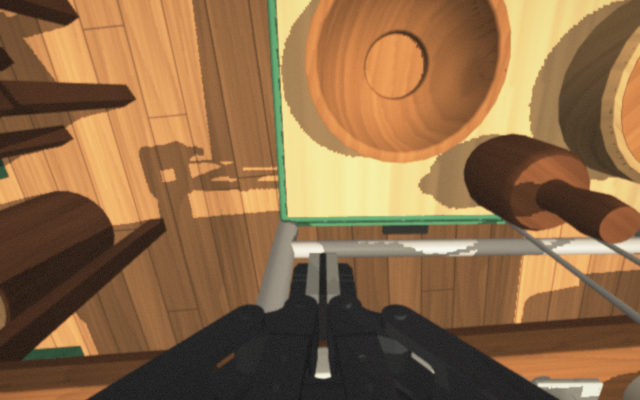

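View pics/s2.png

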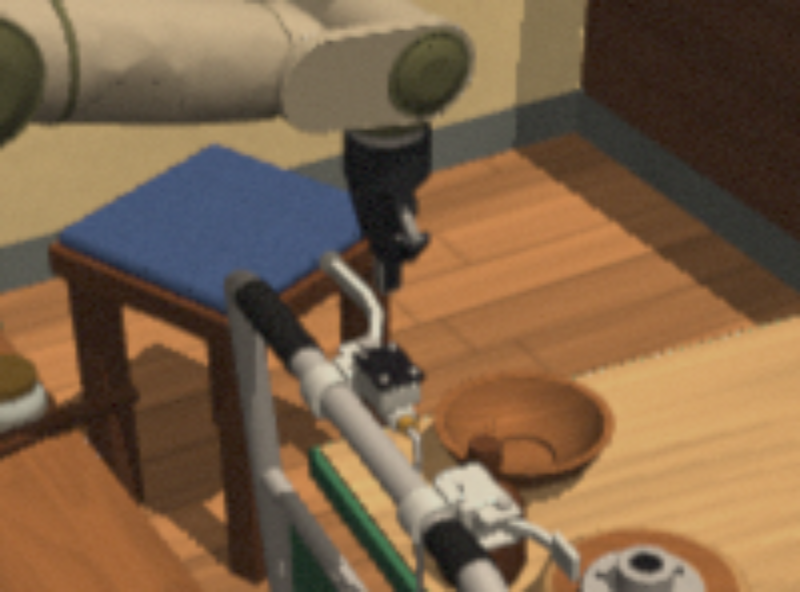

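Emit:
jog_arm:
  increments:
    - {"x": 0,"y": 0,"z": 10,"rx": 0,"ry": 0,"rz": 0,"hand": 0}
    - {"x": 0,"y": 0,"z": 8,"rx": 0,"ry": 0,"rz": 0,"hand": 0}
    - {"x": 0,"y": 0,"z": 5,"rx": 0,"ry": 0,"rz": 0,"hand": 0}
    - {"x": 0,"y": 0,"z": 0,"rx": 0,"ry": 0,"rz": 0,"hand": 0}

```text
time_s: 4.85
eef_pos: [628.9, 168.7, 176.5]
ee_rot: [-0.033, 0.706, -0.033, -0.706]
force: [0.8, 0.6, 0.1]
grip_width: 0.002
```

Emit:
jog_arm:
  increments:
    - {"x": 0,"y": 0,"z": 5,"rx": 0,"ry": 0,"rz": 0,"hand": 0}
    - {"x": 0,"y": 0,"z": 5,"rx": 0,"ry": 0,"rz": 0,"hand": 0}
    - {"x": 0,"y": 0,"z": 5,"rx": 0,"ry": 0,"rz": 0,"hand": 0}
    - {"x": 0,"y": 0,"z": 0,"rx": 0,"ry": 0,"rz": 0,"hand": 0}

```text
time_s: 5.35
eef_pos: [614.6, 170.7, 176.5]
ee_rot: [-0.033, 0.707, -0.032, -0.705]
force: [5.1, 3.8, -1.6]
grip_width: -0.003
```

```bash
python3 -c "
from h import *
rep((15,-8,-24),-1)"
```

```text
t 5.35 p [614.6 170.7 176.5] F [ 5.1  3.8 -1.6] w -0.003 q [8.700e-02 6.030e-01 1.203e+00 1.000e-03 1.332e+00 1.751e+00]
trolley rel press -0.17307578295993079 -6.602033780420442 -23.452438165621516
toolX [ 0.003  0.001 -1.   ] Z [-0.996  0.093 -0.002]
shift tool [  0.6   1.4 -15.2]
rotvec [-0.001 -0.002  0.002]
```

Emit:
jog_arm:
  increments:
    - {"x": 0,"y": 0,"z": 5,"rx": 0,"ry": 0,"rz": 0,"hand": 0}
    - {"x": 0,"y": 0,"z": 4,"rx": 0,"ry": 0,"rz": 0,"hand": 0}
    - {"x": 0,"y": 0,"z": 0,"rx": 0,"ry": 0,"rz": 0,"hand": 0}

```text
time_s: 5.72
eef_pos: [605.8, 171.9, 176.6]
ee_rot: [-0.034, 0.707, -0.032, -0.705]
force: [6.6, 5.4, -2.0]
grip_width: -0.001
```

Emit:
jog_arm:
  increments:
    - {"x": 0,"y": 0,"z": 2,"rx": 0,"ry": 0,"rz": 0,"hand": 0}
    - {"x": 0,"y": 0,"z": 0,"rx": 0,"ry": 0,"rz": 0,"hand": 0}

```text
time_s: 5.98
eef_pos: [603.9, 172.2, 176.6]
ee_rot: [-0.034, 0.707, -0.032, -0.705]
force: [6.0, 6.4, -1.5]
grip_width: -0.006
```

Emit:
jog_arm:
  increments:
    - {"x": 0,"y": 0,"z": 2,"rx": 0,"ry": 0,"rz": 0,"hand": 0}
    - {"x": 0,"y": 0,"z": 0,"rx": 0,"ry": 0,"rz": 0,"hand": 0}

```text
time_s: 6.22
eef_pos: [602.0, 172.4, 176.6]
ee_rot: [-0.034, 0.707, -0.032, -0.705]
force: [6.4, 7.9, -0.8]
grip_width: -0.001
```

```bash
python3 -c "
from h import *
rep((15,-8,-24),-1)
cv2.imwrite('pics/s3.png',cv2.resize(capture('side')[100:180,280:380,::-1],None,fx=7.5,fy=7.5,interpolation=2))
cv2.imwrite('pics/c3.png',cv2.resize(capture('scene')[120:220,290:430,::-1],None,fx=5.5,fy=5.5,interpolation=2))
"
```

```text
t 6.225 p [602.  172.4 176.6] F [ 6.4  7.9 -0.8] w -0.001 q [0.091 0.576 1.248 0.002 1.314 1.754]
trolley rel press -12.914494959036858 -6.124353307434011 -23.407629583768568
toolX [ 0.003  0.002 -1.   ] Z [-0.996  0.093 -0.003]
shift tool [  0.7   1.9 -27.9]
rotvec [-0.001 -0.003  0.003]
```

View pics/c3.png

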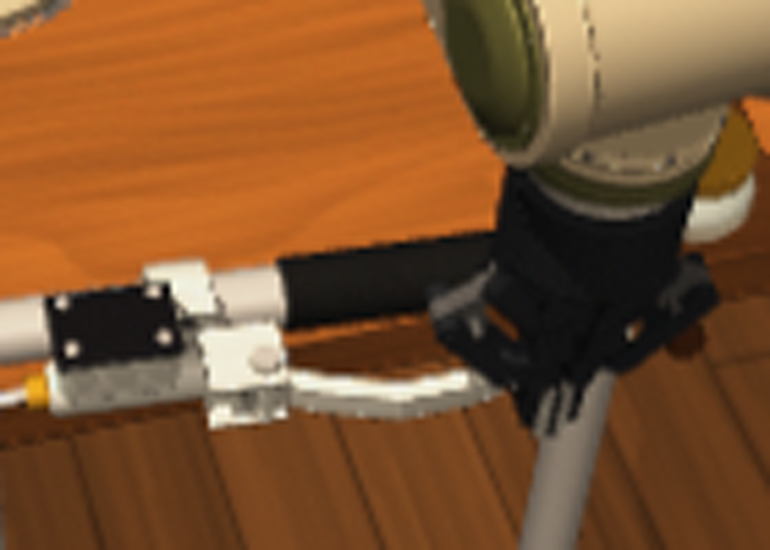

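View pics/s3.png

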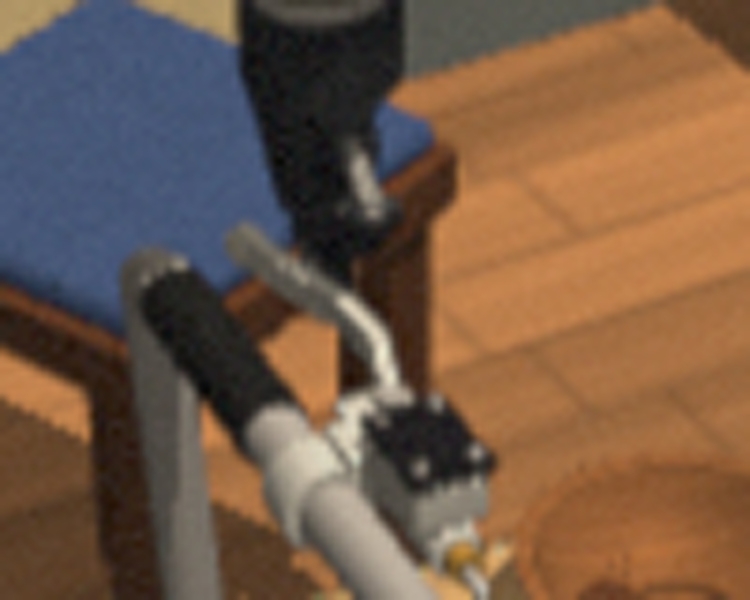

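Emit:
jog_arm:
  increments:
    - {"x": 0,"y": -2,"z": 2,"rx": 0,"ry": 0,"rz": 0,"hand": 0}
    - {"x": 0,"y": 0,"z": 0,"rx": 0,"ry": 0,"rz": 0,"hand": 0}

```text
time_s: 6.58
eef_pos: [600.3, 173.3, 176.6]
ee_rot: [-0.033, 0.707, -0.033, -0.705]
force: [6.3, -0.2, -1.1]
grip_width: -0.003
```

Emit:
jog_arm:
  increments:
    - {"x": 0,"y": -1,"z": 2,"rx": 0,"ry": 0,"rz": 0,"hand": 0}
    - {"x": 0,"y": 0,"z": 0,"rx": 0,"ry": 0,"rz": 0,"hand": 0}

```text
time_s: 6.82
eef_pos: [600.1, 173.4, 176.8]
ee_rot: [-0.033, 0.709, -0.034, -0.704]
force: [14.9, -4.3, -3.7]
grip_width: -0.003
```

Emit:
jog_arm:
  increments:
    - {"x": 0,"y": 0.5,"z": 0.5,"rx": 0,"ry": 0,"rz": 0,"hand": 0}
    - {"x": 0,"y": 0,"z": 0,"rx": 0,"ry": 0,"rz": 0,"hand": 0}
    - {"x": 0,"y": 0,"z": 0,"rx": 0,"ry": 0,"rz": 0,"hand": 0}

```text
time_s: 7.2
eef_pos: [600.0, 173.3, 176.9]
ee_rot: [-0.033, 0.709, -0.033, -0.703]
force: [18.5, -1.1, -5.0]
grip_width: 0.003
```

```bash
python3 -c "
from h import *
rep((30,-8,-24),-1)
cv2.imwrite('pics/s4.png',cv2.resize(capture('side')[100:180,280:380,::-1],None,fx=7.5,fy=7.5,interpolation=2))
"
```

```text
t 7.2 p [600.  173.3 176.9] F [18.5 -1.1 -5. ] w 0.003 q [ 9.400e-02  5.700e-01  1.258e+00 -1.000e-03  1.305e+00  1.760e+00]
trolley rel press -14.975751897854222 -5.3849246994412825 -23.144954740689286
toolX [ 0.009 -0.    -1.   ] Z [-0.996  0.094 -0.009]
shift tool [  1.3   2.5 -45. ]
rotvec [-0.002 -0.009  0.001]
```

View pics/s4.png

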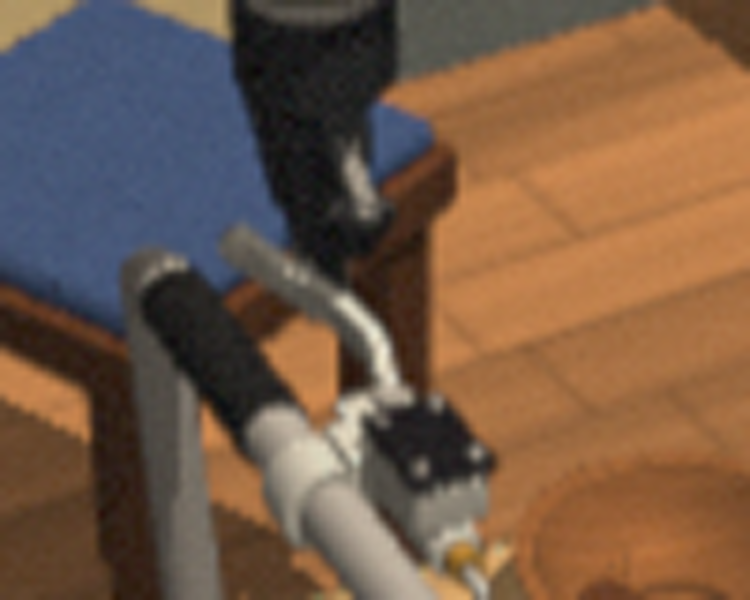

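Emit:
jog_arm:
  increments:
    - {"x": 0,"y": 0.5,"z": -10,"rx": 0,"ry": 0,"rz": 0,"hand": 0}
    - {"x": 0,"y": 1,"z": -12,"rx": 0,"ry": 0,"rz": 0,"hand": 0}
    - {"x": 0,"y": 1,"z": -14,"rx": 0,"ry": 0,"rz": 0,"hand": 0}
    - {"x": 0,"y": 0,"z": -6,"rx": 0,"ry": 0,"rz": 0,"hand": 0}
    - {"x": 0,"y": 0,"z": 0,"rx": 0,"ry": 0,"rz": 0,"hand": 0}

```text
time_s: 7.88
eef_pos: [638.4, 167.7, 176.0]
ee_rot: [0.033, -0.706, 0.033, 0.707]
force: [0.5, 0.3, -0.3]
grip_width: -0.0
```

Emit:
jog_arm:
  increments:
    - {"x": 0,"y": 0,"z": 0,"rx": 0,"ry": 0,"rz": 0,"hand": 0}
    - {"x": 0,"y": 0,"z": 0,"rx": 0,"ry": 0,"rz": 0,"hand": 0}
    - {"x": 0,"y": 0,"z": 0,"rx": 0,"ry": 0,"rz": 0,"hand": 0}

```text
time_s: 8.25
eef_pos: [638.3, 167.8, 176.4]
ee_rot: [-0.033, 0.706, -0.033, -0.706]
force: [-0.1, -0.2, -0.3]
grip_width: 0.001
```

```bash
python3 -c "
from h import *
rep((10,-8,-24),-1)
cv2.imwrite('pics/s5.png',cv2.resize(capture('side')[100:180,280:380,::-1],None,fx=7.5,fy=7.5,interpolation=2))
"
```

```text
t 8.25 p [638.3 167.8 176.4] F [-0.1 -0.2 -0.3] w 0.001 q [0.08  0.656 1.115 0.    1.371 1.744]
trolley rel press 23.688397496824862 -7.333193528195227 -23.58071835081654
toolX [ 0.  0. -1.] Z [-0.996  0.093 -0.   ]
shift tool [ 0.4  0.7 13.7]
rotvec [-0.001 -0.     0.   ]
```

View pics/s5.png

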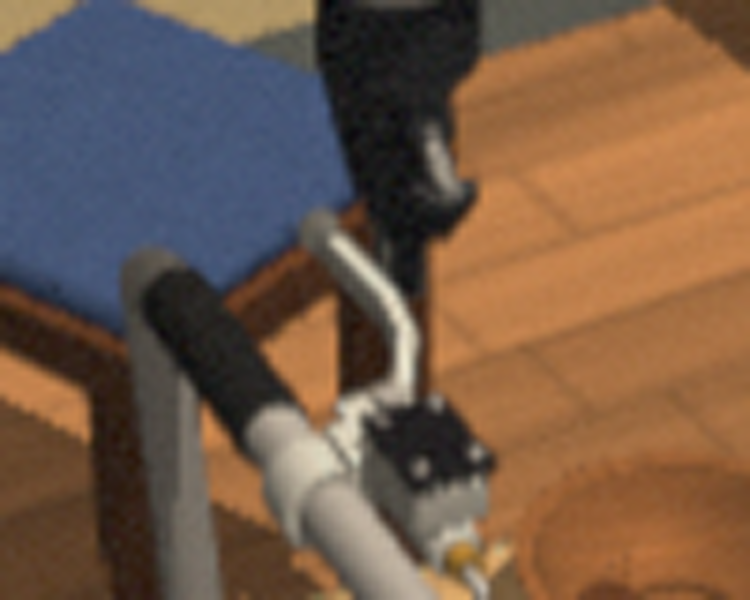

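Emit:
jog_arm:
  increments:
    - {"x": 0,"y": 0,"z": 8,"rx": 0,"ry": 0,"rz": 0,"hand": 0}
    - {"x": 0,"y": 0,"z": 8,"rx": 0,"ry": 0,"rz": 0,"hand": 0}
    - {"x": 0,"y": -0.5,"z": 7,"rx": 0,"ry": 0,"rz": 0,"hand": 0}
    - {"x": 0,"y": -0.5,"z": 7,"rx": 0,"ry": 0,"rz": 0,"hand": 0}
    - {"x": 0,"y": -1,"z": 6,"rx": 0,"ry": 0,"rz": 0,"hand": 0}

```text
time_s: 8.93
eef_pos: [602.9, 174.0, 176.7]
ee_rot: [-0.033, 0.707, -0.032, -0.705]
force: [6.1, 4.0, -2.7]
grip_width: -0.001
```

Emit:
jog_arm:
  increments:
    - {"x": 0,"y": -1,"z": 3,"rx": 0,"ry": 0,"rz": 0,"hand": 0}
    - {"x": 0,"y": 0,"z": 2,"rx": 0,"ry": 0,"rz": 0,"hand": 0}
    - {"x": 0,"y": 0,"z": 0,"rx": 0,"ry": 0,"rz": 0,"hand": 0}

```text
time_s: 9.3
eef_pos: [599.8, 174.7, 176.8]
ee_rot: [-0.033, 0.709, -0.033, -0.704]
force: [14.7, 2.5, -4.9]
grip_width: 0.0
```

Emit:
jog_arm:
  increments:
    - {"x": 0,"y": 0,"z": 0.5,"rx": 0,"ry": 0,"rz": 0,"hand": 0}
    - {"x": 0,"y": 0,"z": 0,"rx": 0,"ry": 0,"rz": 0,"hand": 0}
    - {"x": 0,"y": 0,"z": 0,"rx": 0,"ry": 0,"rz": 0,"hand": 0}
    - {"x": 0,"y": 0,"z": 0,"rx": 0,"ry": 0,"rz": 0,"hand": 0}
    - {"x": 0,"y": 0,"z": 0,"rx": 0,"ry": 0,"rz": 0,"hand": 0}

```text
time_s: 9.93
eef_pos: [599.7, 174.7, 176.9]
ee_rot: [-0.034, 0.709, -0.033, -0.703]
force: [16.9, 1.9, -4.6]
grip_width: -0.004
```

Emit:
jog_arm:
  increments:
    - {"x": 0,"y": 0,"z": 0,"rx": 0,"ry": 0,"rz": 0,"hand": 0}
    - {"x": 0,"y": 0,"z": 0,"rx": 0,"ry": 0,"rz": 0,"hand": 0}
    - {"x": 0,"y": 0,"z": 0,"rx": 0,"ry": 0,"rz": 0,"hand": 0}
    - {"x": 0,"y": 0,"z": 0,"rx": 0,"ry": 0,"rz": 0,"hand": 0}
    - {"x": 0,"y": 0,"z": 0,"rx": 0,"ry": 0,"rz": 0,"hand": 0}

```text
time_s: 10.55
eef_pos: [599.7, 174.7, 176.9]
ee_rot: [-0.034, 0.709, -0.033, -0.703]
force: [17.0, 2.3, -5.4]
grip_width: 0.003
```

Emit:
jog_arm:
  increments:
    - {"x": 0,"y": 0,"z": 0,"rx": 0,"ry": 0,"rz": 0,"hand": 0}
    - {"x": 0,"y": 0,"z": 0,"rx": 0,"ry": 0,"rz": 0,"hand": 0}
    - {"x": 0,"y": 0,"z": 0,"rx": 0,"ry": 0,"rz": 0,"hand": 0}
    - {"x": 0,"y": 0,"z": 0,"rx": 0,"ry": 0,"rz": 0,"hand": 0}
    - {"x": 0,"y": 0,"z": 0,"rx": 0,"ry": 0,"rz": 0,"hand": 0}

```text
time_s: 11.18
eef_pos: [599.7, 174.7, 176.9]
ee_rot: [-0.034, 0.709, -0.033, -0.703]
force: [17.8, 2.1, -5.1]
grip_width: 0.004
```

Emit:
jog_arm:
  increments:
    - {"x": 0,"y": 0,"z": 0,"rx": 0,"ry": 0,"rz": 0,"hand": 0}
    - {"x": 0,"y": 0,"z": 0,"rx": 0,"ry": 0,"rz": 0,"hand": 0}
    - {"x": 0,"y": 0,"z": 0,"rx": 0,"ry": 0,"rz": 0,"hand": 0}
    - {"x": 0,"y": 0,"z": 0,"rx": 0,"ry": 0,"rz": 0,"hand": 0}
    - {"x": 0,"y": 0,"z": 0,"rx": 0,"ry": 0,"rz": 0,"hand": 0}

```text
time_s: 11.8
eef_pos: [599.7, 174.7, 176.9]
ee_rot: [-0.034, 0.709, -0.033, -0.703]
force: [16.4, 2.7, -5.1]
grip_width: 0.002
```

```bash
python3 -c "
from h import *
rep((10,-8,-24),-1)
cv2.imwrite('pics/s6.png',cv2.resize(capture('side')[100:180,280:380,::-1],None,fx=7.5,fy=7.5,interpolation=2))
"
```

```text
t 11.8 p [599.7 174.7 176.9] F [16.4  2.7 -5.1] w 0.002 q [0.096 0.57  1.257 0.    1.306 1.76 ]
trolley rel press -15.368798326049005 -4.062162788988203 -23.105944898437883
toolX [ 0.008  0.001 -1.   ] Z [-0.996  0.093 -0.008]
shift tool [  1.1   3.9 -25.4]
rotvec [-0.001 -0.008  0.002]
```

View pics/s6.png

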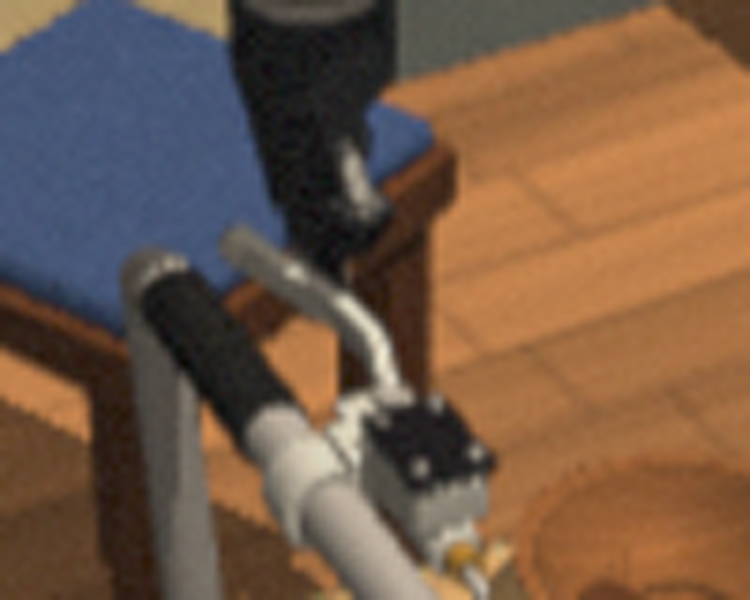

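Emit:
jog_arm:
  increments:
    - {"x": 0,"y": 1,"z": -10,"rx": 0,"ry": 0,"rz": 0,"hand": 0}
    - {"x": 0,"y": 1,"z": -12,"rx": 0,"ry": 0,"rz": 0,"hand": 0}
    - {"x": 0,"y": 1,"z": -14,"rx": 0,"ry": 0,"rz": 0,"hand": 0}
    - {"x": 0,"y": 0,"z": -15,"rx": 0,"ry": 0,"rz": 0,"hand": 0}
    - {"x": 0,"y": 0,"z": -10,"rx": 0,"ry": 0,"rz": 0,"hand": 0}

```text
time_s: 12.48
eef_pos: [657.8, 165.9, 176.3]
ee_rot: [0.033, -0.706, 0.033, 0.706]
force: [0.7, 0.1, 0.0]
grip_width: 0.002
```

Emit:
jog_arm:
  increments:
    - {"x": -20,"y": 0,"z": 0,"rx": 0,"ry": 0,"rz": 0,"hand": 0}
    - {"x": -35,"y": 0,"z": 0,"rx": 0,"ry": 0,"rz": 0,"hand": 0}
    - {"x": -35,"y": 0,"z": 0,"rx": 0,"ry": 0,"rz": 0,"hand": 0}
    - {"x": 0,"y": 0,"z": 0,"rx": 0,"ry": 0,"rz": 0,"hand": 0}
    - {"x": 0,"y": 0,"z": 0,"rx": 0,"ry": 0,"rz": 0,"hand": 0}

```text
time_s: 13.1
eef_pos: [657.3, 165.9, 265.3]
ee_rot: [0.033, -0.706, 0.033, 0.707]
force: [0.7, 0.6, -0.5]
grip_width: 0.001
```

```bash
python3 -c "
from h import *
rep((10,-8,-24),-1)
cv2.imwrite('pics/s7.png',cv2.resize(capture('side')[60:220,240:440,::-1],None,fx=4,fy=3.7))
cv2.imwrite('pics/c7.png',capture('scene')[:,:,::-1])
"
```

```text
t 13.1 p [657.3 165.9 265.3] F [ 0.7  0.6 -0.5] w 0.001 q [0.075 0.662 0.878 0.    1.603 1.739]
trolley rel press 42.81150871855081 -7.459297763313544 65.34168059979868
toolX [-0.002 -0.    -1.   ] Z [-0.996  0.093  0.002]
shift tool [89.4  0.6 32.7]
rotvec [-0.001  0.002 -0.   ]
```

View pics/s7.png

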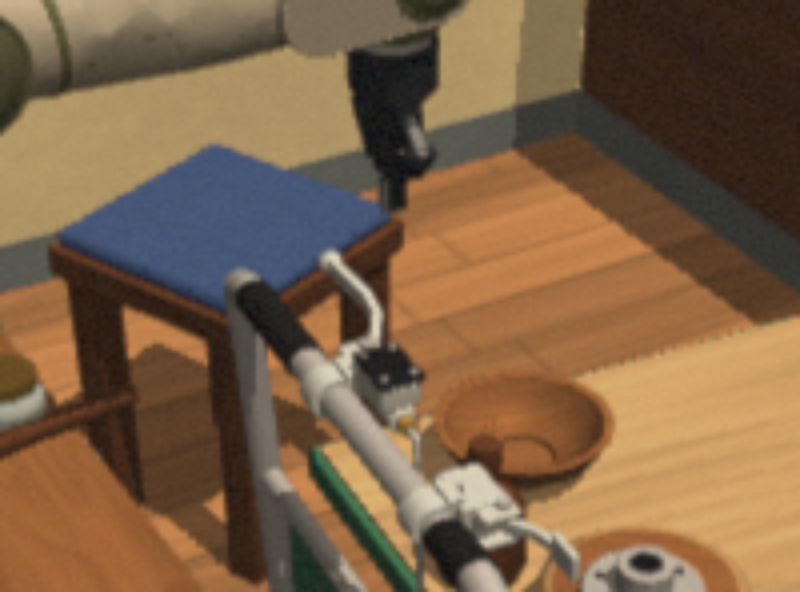

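View pics/c7.png

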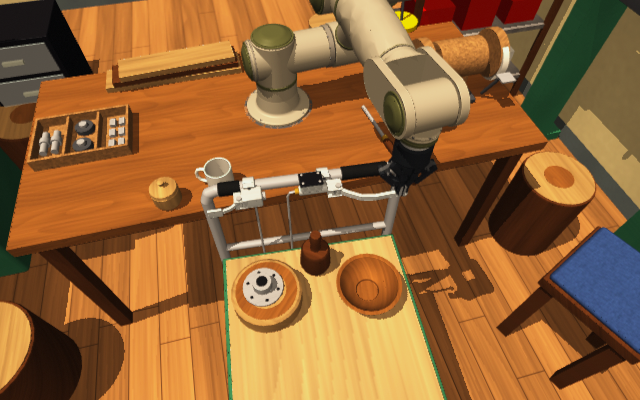

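The lever is out, with its ball at the same place as at the start (crop 328,258). The hand is above and clear of it, and the loose things stand where they were.

```bash
python3 -c "
from rig import *
print(finish_job())"
```

```text
the job is handed in; nothing more can be done
None
```

I pressed the brake lever in to its stop twice with the outside of the closed fingers, let it spring right out each time, and handed the job in at about 13 s. No verdict came back.

- **First press:** it met a firm stop after about 29 mm of travel, close to the 30 mm given. I held it there at 15 to 18 N for about 0.4 s.
- **Second press:** I held it at the stop for 2.5 s at 15 to 18 N, and the fingers did not move, so the lever did not sink.
- **Last checks:** the ball is back at its starting pixel in the side view. The hand is about 90 mm up and off the lever with no contact force, and the lowering lever and loose things look unmoved in both views.
- **Lever angle:** I could not read it directly. I judged the stop by the sharp rise in force and the travel.
- **Sideways force:** it rose to 7.9 N during the first approach. I put it down to friction on the blade, and it went away when I let the hand follow the lever's arc.

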